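Feel the gap of a strap guide with a taper gauge

ROBOT

A 7-joint arm with a two-finger parallel gripper is mounted at the origin on the work surface. World frame = base frame: x ahead of the robot, y to its left, z up, the work surface at z = 0. Lengths are in m, angles in degrees, forces in N, time in s.
With the tool pointing down it reaches from about 0.425 to 0.925 m from the base axis. Payload 6.8 kg.
Tool frame: the origin (TCP) lies between the finger pads; the fingertips stand 11 mm ahead of it and the grasp point (between the pads) lies 8 mm behind it; z points along the fingers, y is the line along which they close (so a half turn about z gives the same grasp; the last joint's range is limited). The gripper opens to 85 mm and grips with 20 to 120 N. Pads are 22 mm wide; open, the fingers measure 114 mm over their backs; the gripper's body (76 mm by 85 mm) begins 54 mm behind the grasp point. The pads swing forward as they close: fully open they stand 13 mm farther back than shut.
Start: joints at [-76.209, 27.33, 1.283, 89.118, -0.659, 63.558, -4.761], TCP at [0.231, 0.634, 0.242] pointing down, gripper open.
Joint ranges: [-169.35, 169.35], [-19.33, 120.38], [-80.79, 83.38], [13.8, 139.57], [-78.32, 258.32], [9.67, 109.79], [-169.56, 169.56]. Speed limits (degrees/s): [136.94, 136.94, 180, 180, 180, 180, 180].

INTERFACE

Orientations are given as a 3x3 rotation matrix whose columns are the frame's x, y, z axes.
In Python, from rig import ctrl gives the robot as it stands.
- The arm moves only by the shell command python3 drive.py 'ROWS' [OPENING]. ROWS is a JSON list that holds a single list of rows (three levels of brackets), with 1 to 20 rows, each of 6 numbers: dx, dy, dz in shares of the most that a row can go, 1 being 50 mm, then a rotation vector rx, ry, rz in units of 5 degrees; each row shifts and turns the commanded pose from where the row before left it, along the tool's axes as they then stand; what a row does not reach is not made up. A row lasts 1/10 s, in which the tool goes at most 0.05 m and 8.59 degrees, less where a joint would pass 70% of its speed; a pose out of reach is approached as far as the arm can. OPENING is the finger opening in m, set as the command begins (- or left out keeps the last). The fingers move at their own pace and stop on an object; the grip force is fixed at half the most. Time passes only in rows, so rows that do not move let the fingers close. It prints the time, the measured TCP pose, the force, the opening and the grip force at its end. Input that does not fit is refused with a message, and nothing moves.
- ctrl.get_obs(): the state, without advancing time (a new reading comes with each control period).
- ctrl.grab_frame(name): name is "scene" or "top"; returns the picture (400x640x3 uint8, red, green, blue); there is no depth.
- ctrl.camera_model(name): a dict with "mtx" (3x3 intrinsics, pixels), "D" ([k1, k2, p1, p2, k3] as OpenCV has them; the pictures are not rectified), "position" and "attitude" of the camera in the world. Camera axes: x right, y down, z forward; pixel columns grow to the right and rows downward; lengths in m; the calibration is good to about 2 mm. A picture is of the moment at which its call begins. camera_model takes no time and is no camera call.
- ctrl.close_job(): hands the job in; it is judged then, once.
The state is a dict: "time": time; "qpos": joint angles; "dq": joint speeds; "joint_efforts": joint torques, N m; "position": TCP position; "tcp_rot": TCP orientation; "wrist_force": force on the tool from outside, world axes, zero at the start; "ft_torque": the same for the moment, N m; "grip_width": finger opening in m; "grasp_force": force on a finger pad.
Only numpy, scipy, OpenCV 4.12 (cv2) and the standard library are available. Lean on these libraries where they do the work, as an engineer would, in place of code of your own. Each camera call takes 0.05 s, during which the arm holds its last target. There are 200 camera calls.

TASK

Check the gap of the strap guide on the shoemaker's bench: lift the orange dust cap off its two upright plates and set it upright, down in the blue tray, and let go of it. Then take the yellow-handled gauge out of its wooden stand and slide its blade straight down between the two plates, in line with them, until it drags snugly against both; do not force it further, and finish still holding the gauge by its handle, still, at that depth. Do not drop the cap or the gauge, and leave the other things on the bench where they are.

Things in the scene. Friction and masses are not known exactly. Their poses are not given: they have to be found in the camera images.
- guide: Strap guide fixed to the bench: green base 140 x 120 x 20 mm with two upright plates. Origin: centre of its underside; x along the slit between the plates, y across it (steel to brass plate). Yaw -0.4 to 0.4 rad. Apart from the plates nothing is over 70 mm high. The plates share a carriage that floats up to 6 mm along +-y on a soft spring (0.15 N/mm), so they follow a blade entering off centre.
- nip (a point): The middle of the slit between the two plates (mean position, true to about 1.5 mm along y), at the height of the plates' top edges, 105 mm above the bench; axes as the guide's. The slit is open from here down to a floor 77 mm lower.
- fixed_plate: The steel upright plate of the guide on the -y side of the slit, 60 mm along x, 10 mm thick, top edge fully rounded (radius 5 mm) 105 mm above the bench. The origin is that of the guide (on the bench under the slit), not on the plate.
- sprung_plate: The brass upright plate on the +y side of the slit, same size and rounded top edge; origin also on the bench under the slit. A gap of 3.5 to 6.5 mm, different each time and not reported, separates it from the steel plate; it gives way along +y on a stiff spring (8 N/mm, about 2 N to start it).
- dust_cap: Loose orange cap, 80 g, a box open below, 78 (x) x 44 (y) x 26 mm, resting over the two plates' tops. Grip ridge on top, 44 (x) x 14 (y) mm, from 26 to 54 mm above the underside: pinch it across y from above; lift 40 mm to clear the plates. Origin: centre of its underside, 83 mm above the bench at the start. Half-turn symmetric.
- cap_tray: Blue open tray fixed to the bench, outside 100 (x) x 66 (y) x 25 mm, walls 5 mm, inner floor 90 x 56 mm at about 5 mm above the bench. Origin: centre of its underside; the cap lies in it with its length along the tray's x. It stands to the left or to the right of the guide.
- gauge_stand: Wooden block fixed to the bench, 70 (x) x 60 (y) x 80 mm, with a slot in its top 26 (x) x 13 (y) mm and 76 mm deep in which the gauge stands. Origin: centre of its underside. It stands on the side of the guide where the tray is not.
- gauge: Loose taper gauge, 80 to 160 g, upright in the stand. Origin: blade tip (at 10 mm height), z up to the handle. Steel blade 20 mm wide (x), 70 long, thickness (y) growing from 2 at the tip to 9 at the top; black flange 40 x 24 from 70 to 76 above the tip; yellow handle 30 (x) x 16 (y) from 76 to 120: pinch it across y. In the slit it rubs 20 to 50 mm deep; snug when pushing down takes about 6 N.
- hammer: Bystander: hammer lying on the bench, 260 mm long; leave alone.
- awl: Bystander: small awl with a wooden handle, 150 mm long; leave alone.
- shoe_last: Bystander: green plastic shoe last, 200 mm long, 95 mm high; leave alone.
- glue_jar: Bystander: glue jar with a red lid, 68 mm wide, 100 mm high; leave alone.
- wax_tin: Bystander: flat brass-coloured wax tin, 60 mm wide, 26 mm high; leave alone.
- brush: Bystander: brush with a dark wooden handle, 200 mm long; leave alone.

How it is judged (in metres and radians):
On the way, in this order (a step that is already met when the one before it is completed fails the run):
1. the dust cap sits upright down in the blue tray, let go (x of dust_cap in the frame of cap_tray between -0.012 and 0.012 m and y of dust_cap in the frame of cap_tray between -0.012 and 0.012 m and z of dust_cap in the frame of cap_tray between 0 and 0.01 m and angle between dust_cap's own z axis and vertical below 0.12 rad and contact force between the fingers and dust_cap below 0.05 N and linear speed of dust_cap below 0.03 m/s), for 0.2 s.
2. the gauge has been drawn out of its stand, held in the fingers (height (world z) of gauge above 0.085 m and contact force between the fingers and gauge above 1 N), for 0.1 s.
At the end, for the whole second after the job is handed in: Cap untouched and upright in the tray, within 12 mm of its centre. Gauge gripped, still, upright (0.15 rad), in line with the slit (0.2 rad), tip within 15 mm of its middle, 12 mm or more below the plates' tops, clear of the floor; 2 to 10 N on the brass plate, over 1 N on the steel one (all of step 1 and contact force between gauge and sprung_plate between 2 and 10 N and contact force between gauge and fixed_plate above 1 N and contact force between the fingers and gauge above 2 N and horizontal distance between gauge and nip below 0.015 m and z of gauge in the frame of nip below -0.012 m and angle between the y axis of gauge and the y axis of guide, either way round below 0.2 rad and angle between gauge's own z axis and vertical below 0.15 rad and linear speed of gauge below 0.01 m/s and height (world z) of gauge above 0.035 m and height (world z) of the grasp point above 0.08 m); the arm keeps its last pose, push and grip.
It fails at once if the gauge is forced: over 25 N against the sprung plate (contact force between gauge and sprung_plate above 25 N).
It fails at once if the cap is dropped or thrown (contact force between the fingers and dust_cap below 0.02 N and linear speed of dust_cap above 0.7 m/s).
It fails at once if the gauge is dropped or thrown (contact force between the fingers and gauge below 0.02 N and linear speed of gauge above 0.7 m/s).
It fails at once if a bystander is moved by over 30 mm (distance of any of hammer, awl, shoe_last, glue_jar, wax_tin, brush from where it was at the start of the episode above 0.03 m).
It also fails if it takes over 53 s, if anything falls off the work surface, if the arm or the gripper's body presses on something with over 40 N, if the wrist force passes 120 N, or if a joint passes its speed limit or range.

## Working session

There is one attempt and no reset: what is moved stays moved. The work goes in short steps, Python scripts to look and compute and a shell command to move; the robot and the scene stay as the last step left them, time stands still between calls to the robot, and variables do not carry over. Pictures are saved under pics/ and viewed, at most 10 in all, crops included, and the job is handed in when it is done.

```bash
ls; mkdir -p pics
python3 - <<'E'
from rig import ctrl
import cv2,numpy as np
np.set_printoptions(precision=4,suppress=True)
for n in("scene","top"):
    f=ctrl.grab_frame(n); cv2.imwrite(f"pics/{n}0.png",f[...,::-1]); print(n,ctrl.camera_model(n))
o=ctrl.get_obs(); print(o)
E
```

```text
drive.py
pics
rig.py
scene {'mtx': array([[469.6115,   0.    , 326.0206],
       [  0.    , 469.6115, 197.2734],
       [  0.    ,   0.    ,   1.    ]]), 'D': array([0.0379, 0.    , 0.    , 0.    , 0.    ]), 'position': array([1.4338, 0.1928, 0.9783]), 'attitude': array([[-0.1858,  0.7079, -0.6814],
       [ 0.9824,  0.1206, -0.1426],
       [-0.0188, -0.6959, -0.7179]])}
top {'mtx': array([[398.178 ,   0.    , 324.7011],
       [  0.    , 398.178 , 202.9549],
       [  0.    ,   0.    ,   1.    ]]), 'D': array([0.0302, 0.    , 0.    , 0.    , 0.    ]), 'position': array([0.337 , 0.0029, 1.4179]), 'attitude': array([[-0.0213, -0.9863,  0.1635],
       [-0.9997,  0.0226,  0.0063],
       [-0.0099, -0.1633, -0.9865]])}
{'time': 0.1, 'qpos': array([-76.2097,  27.3722,   1.2797,  89.1702,  -0.6566,  63.5558,
        -4.7611]), 'dq': array([ 0.0334, -0.0796,  0.0579, -0.1087, -0.0369,  0.0499, -0.0911]), 'joint_efforts': array([  0.0048, -59.7767,   1.6142, -28.1951,   0.0129,   0.005 ,
         0.    ]), 'position': array([0.2305, 0.6339, 0.2414]), 'tcp_rot': array([[-0.9398,  0.3417, -0.0004],
       [ 0.3417,  0.9398, -0.0015],
       [-0.0001, -0.0016, -1.    ]]), 'wrist_force': array([-0.2467, -0.6061, -0.0405]), 'ft_torque': array([-0.0052, -0.0051, -0.0062]), 'grasp_force': 0.0, 'grip_width': 0.08522301873188451}
```

View pics/scene0.png

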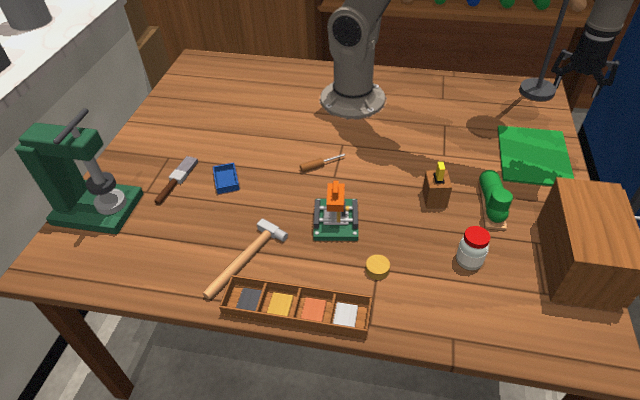

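View pics/top0.png

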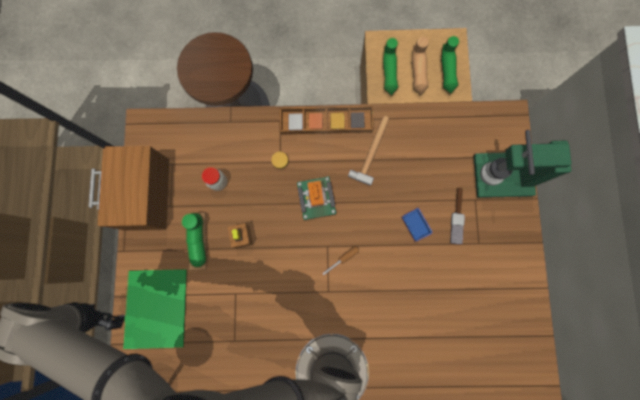

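The scene view shows the cap at about (336,195), tray at (226,178), stand with gauge at (437,185). In the top view they are at (316,193), (417,224) and (239,234). I'll zoom in and make masks.

```bash
cat > h.py <<'E'
import cv2,numpy as np
from rig import ctrl
np.set_printoptions(precision=4,suppress=True)
def ray(n,uv):
    c=ctrl.camera_model(n)
    p=cv2.undistortPoints(np.array(uv,float).reshape(-1,1,2),c["mtx"],c["D"]).reshape(-1,2)
    return np.array(c["position"]),np.c_[p,np.ones(len(p))]@np.array(c["attitude"]).T
def plane(n,uv,z):
    o,d=ray(n,uv); return o+d*((z-o[2])/d[:,2])[:,None]
def tri(uv1,uv2):
    (o1,a),(o2,b)=ray("scene",uv1),ray("top",uv2); a=a[0]/np.linalg.norm(a[0]);b=b[0]/np.linalg.norm(b[0])
    s=np.linalg.lstsq(np.c_[a,-b],o2-o1,rcond=None)[0]; p,q=o1+s[0]*a,o2+s[1]*b
    return (p+q)/2,np.linalg.norm(p-q)
def proj(n,P):
    c=ctrl.camera_model(n);R=np.array(c["attitude"]).T
    return cv2.projectPoints(np.array(P,float).reshape(-1,3),cv2.Rodrigues(R)[0],-R@c["position"],c["mtx"],c["D"])[0].reshape(-1,2)
def mask(f,lo,hi,box=None):
    h=cv2.cvtColor(f,cv2.COLOR_RGB2HSV); m=cv2.inRange(h,lo,hi)
    if box: k=np.zeros_like(m);k[box[1]:box[3],box[0]:box[2]]=1;m=m*k
    return m
def big(m):
    return max(cv2.findContours(m,cv2.RETR_EXTERNAL,cv2.CHAIN_APPROX_NONE)[0],key=cv2.contourArea)
E
python3 - <<'E'
from h import *
S=cv2.imread("pics/scene0.png")[...,::-1].copy();T=cv2.imread("pics/top0.png")[...,::-1].copy()
F={"scene":S,"top":T}
bx={"scene":{"tray":(200,150,250,205),"cap":(300,170,375,250),"han":(425,150,455,190),"base":(300,170,375,250)},
    "top":{"tray":(390,200,440,250),"cap":(285,165,345,230),"han":(222,220,260,255),"base":(285,165,345,230)}}
col={"tray":((105,120,40),(125,255,255)),"cap":((5,200,120),(14,255,255)),"han":((22,150,80),(34,255,255)),"base":((60,60,20),(90,255,255))}
for n in F:
  for k in col:
    m=mask(F[n],*col[k],bx[n][k]); c=np.vstack(cv2.findContours(m,0,1)[0]); r=cv2.minAreaRect(c)
    print(n,k,int((m>0).sum()),r); 
    z={"tray":.025,"cap":.109,"han":.13,"base":.02}[k]
    P=plane(n,cv2.boxPoints(r),z); e=np.diff(P,axis=0)[:2]
    print("  ",P.mean(0),np.linalg.norm(e,axis=1),np.degrees(np.arctan2(e[:,1],e[:,0])))
def crop(f,x,y,w,h,s):return cv2.resize(f[y:y+h,x:x+w],None,fx=s,fy=s,interpolation=cv2.INTER_CUBIC)
a=np.hstack([crop(S,300,170,66,75,4),crop(S,415,150,50,75,4),crop(S,205,150,80,75,4)])
b=np.hstack([crop(T,285,160,66,72,4),crop(T,215,210,50,72,4),crop(T,385,195,80,72,4)])
cv2.imwrite("pics/c1.png",np.vstack([a,b])[...,::-1])
E
```

```text
scene tray 602 ((225.34400939941406, 177.89199829101562), (27.45891761779785, 22.539567947387695), 79.69515228271484)
   [ 0.4989 -0.3056  0.025 ] [0.0671 0.1214] [115.465   25.1046]
scene cap 399 ((335.0, 196.0), (30.0, 16.0), 90.0)
   [0.5987 0.0418 0.109 ] [0.0427 0.1083] [99.5863  9.2675]
scene han 142 ((440.0, 170.5), (19.0, 8.0), 90.0)
   [0.4807 0.3026 0.13  ] [0.0213 0.0747] [99.3692  0.8854]
scene base 768 ((335.4999694824219, 219.5), (42.99999237060547, 40.99999237060547), -0.0)
   [0.5996 0.0429 0.02  ] [0.1487 0.1217] [-168.2668   99.6733]
top tray 436 ((416.2000732421875, 224.39999389648438), (25.938386917114258, 16.994115829467773), 63.43495178222656)
   [ 0.4847 -0.3068  0.025 ] [0.0605 0.0898] [ -64.784 -156.863]
top cap 20 ((312.760009765625, 190.6800079345703), (12.16421127319336, 3.756594657897949), 79.69515228271484)
   [0.5966 0.0503 0.109 ] [0.0126 0.0415] [ -80.8055 -170.8757]
top han 74 ((235.5, 234.0), (10.0, 7.0), 90.0)
   [0.4552 0.3021 0.13  ] [0.0227 0.0324] [ -91.3263 -179.1476]
top base 241 ((317.5525207519531, 197.95547485351562), (36.56509017944336, 30.37539291381836), 83.41805267333984)
   [0.5878 0.0369 0.02  ] [0.1091 0.1326] [ -84.6062 -174.929 ]
```

View pics/c1.png

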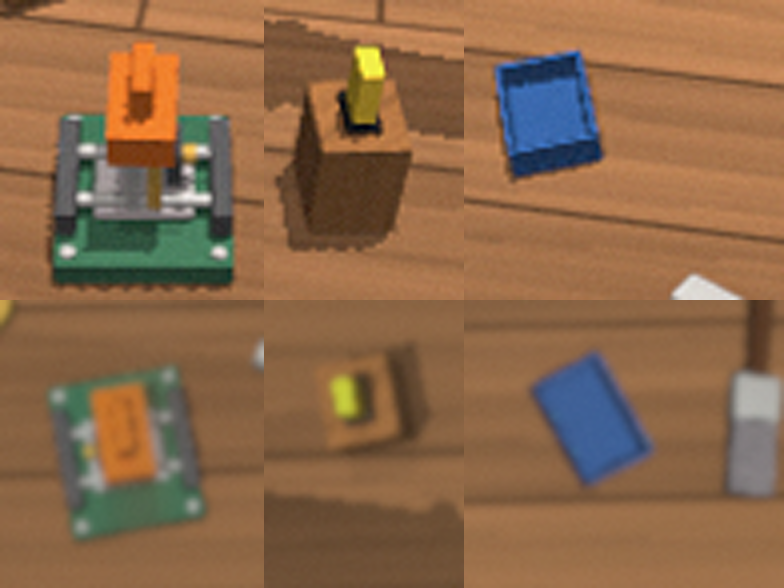

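The crops show the cap box, ridge, stand and tray with clear corners. I read the corners from the crop and cast them onto their known heights.

Run:
```python
from h import *
s=lambda L,x0,y0,u,v:[(u+(x-x0)/4,v+(y-y0)/4) for x,y in L]
D={"base":(.02,s([(62,117),(224,117),(233,262),(54,265)],0,0,300,170),s([(175,367),(50,388),(77,540),(203,517)],0,300,285,160)),
"cap":(.109,s([(108,53),(179,55),(175,143),(107,140)],0,0,300,170),s([(143,381),(90,388),(105,485),(157,477)],0,300,285,160)),
"tray":(.025,s([(497,67),(581,52),(600,138),(511,154)],464,0,205,150),s([(600,352),(530,388),(590,487),(651,450)],464,300,385,195)),
"stand":(.08,s([(314,80),(395,85),(411,150),(300,142)],264,0,415,150),s([(385,355),(317,365),(330,448),(401,430)],264,300,215,210)),
"han":(.13,s([(354,47),(378,47),(384,65),(360,68)],264,0,415,150),s([(357,377),(331,380),(334,413),(361,410)],264,300,215,210))}
for k,(z,a,b) in D.items():
  for n,L in(("scene",a),("top",b)):
    P=plane(n,L,z);e=np.roll(P,-1,0)-P
    print(k,n,P.mean(0),"len",np.linalg.norm(e,axis=1),"ang",np.degrees(np.arctan2(e[:,1],e[:,0]))%180)
  print("   tri",*tri([np.mean(a,0)],[np.mean(b,0)]))
```

```text
base scene [0.5931 0.0426 0.02  ] len [0.1146 0.1322 0.1177 0.135 ] ang [ 99.6745  10.7173 101.0717   9.3705]
base top [0.5869 0.0405 0.02  ] len [0.1139 0.1397 0.1133 0.1383] ang [98.4221  9.2549 99.1319  9.0079]
   tri [0.5878 0.0412 0.0112] 0.00103396972704047
cap scene [0.5936 0.0424 0.109 ] len [0.0471 0.0798 0.0432 0.0792] ang [97.2865  7.304  96.245  10.1657]
cap top [0.5879 0.0399 0.109 ] len [0.0449 0.0836 0.0438 0.0827] ang [96.3566  7.7728 97.5488  6.9806]
   tri [0.5888 0.0408 0.1029] 0.0015609334878378027
tray scene [ 0.4902 -0.3072  0.025 ] len [0.0635 0.0981 0.0642 0.0974] ang [115.1608  26.4732 114.5712  26.0541]
tray top [ 0.4832 -0.3101  0.025 ] len [0.0701 0.0997 0.063  0.0956] ang [115.8571  28.3111 119.5306  24.0507]
   tri [ 0.4836 -0.3114  0.0172] 0.0010839049798190767
stand scene [0.4588 0.3036 0.08  ] len [0.0555 0.0644 0.0735 0.0644] ang [ 94.1339   9.966   93.5724 173.8863]
stand top [0.4567 0.3034 0.08  ] len [0.0577 0.071  0.0607 0.0651] ang [ 97.1299   9.9058 102.9748  12.5842]
   tri [0.4568 0.304  0.0777] 0.00017229351361808135
han scene [0.4557 0.3053 0.13  ] len [0.016  0.018  0.0165 0.021 ] ang [ 99.3753  13.4337 109.7774  12.1485]
han top [0.456  0.3023 0.13  ] len [0.0211 0.027  0.0218 0.0271] ang [95.3043  6.1795 95.0333  7.7193]
   tri [0.4559 0.3039 0.1297] 0.002996925450094764
```

The rows are not in the units I measure in: shifts go in shares of 50 mm and turns go in units of 5 degrees. I convert before sending: -0.04 m is -0.8, -0.017 m is -0.34, -7 degrees is -1.4.

```bash
python3 drive.py '[[[0,0,0,0,0,-1.4],[0,0,0,0,0,-1.4],[0,0,0,0,0,-1.4],[0,0,0,0,0,-1.4],[-0.34,-0.8,0,0,0,0],[-0.34,-0.8,0,0,0,0],[-0.34,-0.8,0,0,0,0],[-0.34,-0.8,0,0,0,0],[-0.34,-0.8,0,0,0,0],[-0.34,-0.8,0,0,0,0],[-0.34,-0.8,0,0,0,0],[-0.34,-0.8,0,0,0,0],[-0.34,-0.8,0,0,0,0],[-0.34,-0.8,0,0,0,0],[-0.34,-0.8,0,0,0,0],[-0.34,-0.8,0,0,0,0],[-0.34,-0.8,0,0,0,0],[-0.34,-0.8,0,0,0,0],[-0.34,-0.8,0,0,0,0],[-0.34,-0.8,0,0,0,0]]]' 0.085
cat >> h.py <<'E'
def togo(P,yaw=None):
    "tool-axes shift to world P; turn about tool z that brings the tool's y to world angle yaw"
    o=ctrl.get_obs();R=np.array(o["tcp_rot"]);p=np.array(o["position"])
    print("t",o["time"],"at",p,"shift",R.T@(np.array(P)-p),"F",np.array(o["wrist_force"]),"tilt",np.degrees(np.arccos(-R[2,2])))
    a=np.degrees(np.arctan2(R[1,1],R[0,1])); print("yang",a,"rz",None if yaw is None else (a-yaw+90)%180-90)
E
python3 -c "
from h import *;togo([.59,.0415,.126],98)"
```

```text
time: 2.1
position: [0.5897, 0.0369, 0.242]
tcp_rot: [[-0.99, -0.14, -0.0], [-0.14, 0.99, 0.0], [0.0, 0.0, -1.0]]
wrist_force: [1.0, 0.8, 0.1]
grip_width: 0.0852
grasp_force: 0.0
t 2.1 at [0.5897 0.0369 0.242 ] shift [-0.001   0.0045  0.116 ] F [0.9583 0.7526 0.0889] tilt 0.026853335503980436
yang 98.02304856020469 rz 0.023048560204685486
```

```bash
python3 drive.py '[[[-0.02,0.09,0.32,0,0,0],[0,0,0.4,0,0,0],[0,0,0.4,0,0,0],[0,0,0.4,0,0,0],[0,0,0.4,0,0,0],[0,0,0.2,0,0,0],[0,0,0.2,0,0,0],[0,0,0,0,0,0]]]'
python3 - <<'E'
from h import *
togo([.59,.0415,.126],98)
S=ctrl.grab_frame("scene");T=ctrl.grab_frame("top")
a=cv2.resize(S[140:240,290:390],None,fx=4,fy=4,interpolation=2);b=cv2.resize(T[150:250,270:370],None,fx=4,fy=4,interpolation=2)
cv2.imwrite("pics/g1.png",np.hstack([a,b])[...,::-1])
E
```

```text
time: 2.9
position: [0.589, 0.0431, 0.1253]
tcp_rot: [[-0.99, -0.14, -0.002], [-0.14, 0.99, -0.0], [0.002, -0.0, -1.0]]
wrist_force: [0.1, -0.3, 0.7]
grip_width: 0.0849
grasp_force: 0.0
t 2.9 at [0.589  0.0431 0.1253] shift [-0.0008 -0.0017 -0.0007] F [ 0.0948 -0.2632  0.6827] tilt 0.11061598389721362
yang 98.01942345551797 rz 0.019423455517966204
```

View pics/g1.png

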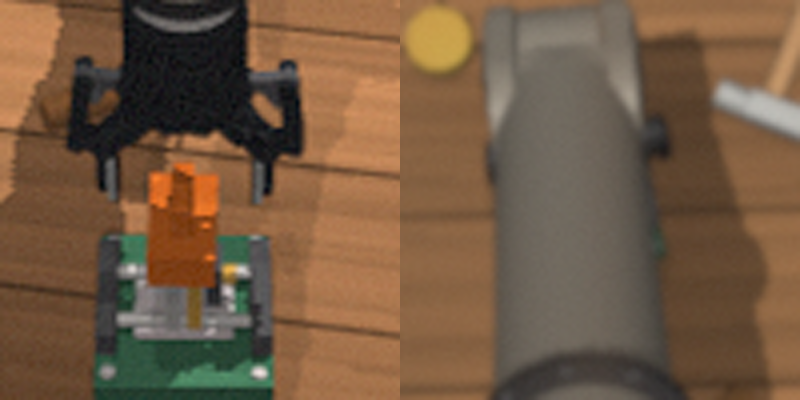

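The fingers straddle the ridge (ridge at x≈182, fingers at 112 and 258). I'll close and lift.

```bash
python3 drive.py '[[[0,0,0,0,0,0],[0,0,0,0,0,0],[0,0,0,0,0,0],[0,0,0,0,0,0],[0,0,0,0,0,0],[0,0,0,0,0,0],[0,0,0,0,0,0],[0,0,0,0,0,0]]]' 0 && python3 drive.py '[[[0,0,-0.1,0,0,0],[0,0,-0.2,0,0,0],[0,0,-0.3,0,0,0],[0,0,-0.4,0,0,0],[0,0,-0.4,0,0,0],[0,0,-0.4,0,0,0],[0,0,-0.2,0,0,0],[0,0,0,0,0,0]]]'
python3 - <<'E'
from h import *
togo([.487,-.3085,.22],116)
S=ctrl.grab_frame("scene")
P=ctrl.get_obs()["position"]; print(proj("scene",[P]))
cv2.imwrite("pics/g2.png",cv2.resize(S[90:240,260:410],None,fx=4,fy=4,interpolation=2)[...,::-1])
E
```

```text
time: 3.8
position: [0.5898, 0.0431, 0.1266]
tcp_rot: [[-0.99, -0.139, 0.0], [-0.139, 0.99, 0.0], [-0.0, 0.0, -1.0]]
wrist_force: [-0.8, -0.6, 4.1]
grip_width: 0.0124
grasp_force: 59.5
time: 4.6
position: [0.5907, 0.0432, 0.2285]
tcp_rot: [[-0.99, -0.139, 0.004], [-0.139, 0.99, 0.001], [-0.004, 0.0, -1.0]]
wrist_force: [-0.4, -0.3, -1.6]
grip_width: 0.0123
grasp_force: 58.9
t 4.6 at [0.5907 0.0432 0.2285] shift [ 0.1517 -0.3338  0.0078] F [-0.3632 -0.3201 -1.6306] tilt 0.2166580316557813
yang 98.00774367498552 rz -17.99225632501448
[[335.9499 158.9363]]
```

View pics/g2.png

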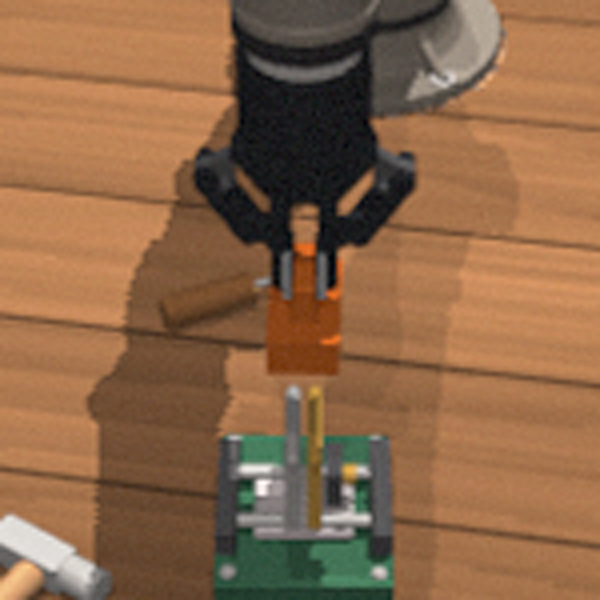

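The cap is held square on the fingers and lifted clear, and both plates are visible. Now I'll check its place along the fingers from the bottom front edge (pixel ~336,183.5) and go to the tray.

```bash
python3 - <<'E'
from h import *
off=-.375
o=ctrl.get_obs();p=np.array(o["position"]);z=p[2]-.0436
E=plane("scene",[(260+268/4+off,90+374/4+off),(260+340/4+off,90+374/4+off)],z);u=np.array([np.cos(np.radians(8)),np.sin(np.radians(8)),0])
print(E,(E.mean(0)-p)@u-.039, np.linalg.norm(E[1]-E[0]))
E
python3 drive.py '[[[0,0,0,0,0,-1.2],[0,0,0,0,0,-1.2],[0,0,0,0,0,-1.2],[0,0,0,0,0,0]]]'; python3 -c "
from h import *;togo([.487,-.3085,.22],116)"
```

```text
[[0.6321 0.0274 0.1834]
 [0.6248 0.0705 0.1834]] 8.118232558432248e-06 0.04367973087413218
time: 5.05
position: [0.5889, 0.043, 0.225]
tcp_rot: [[-0.898, -0.439, -0.002], [-0.439, 0.898, -0.0], [0.002, 0.001, -1.0]]
wrist_force: [-0.2, -0.7, -1.0]
grip_width: 0.0125
grasp_force: 58.9
t 5.05 at [0.5889 0.043  0.225 ] shift [ 0.2459 -0.271   0.0053] F [-0.2222 -0.6778 -1.0391] tilt 0.1291597840728035
yang 116.064845949228 rz 0.06484594922800113
```

To row units: 0.04 m is 0.8, -0.03 m is -0.6.

```bash
python3 drive.py '[[[0.2,-0.22,0,0,0,0],[0.4,-0.44,0,0,0,0],[0.54,-0.6,0,0,0,0],[0.54,-0.6,0,0,0,0],[0.54,-0.6,0,0,0,0],[0.54,-0.6,0,0,0,0],[0.54,-0.6,0,0,0,0],[0.54,-0.6,0,0,0,0],[0.5,-0.54,0,0,0,0],[0.4,-0.42,0,0,0,0],[0.18,-0.2,0,0,0,0],[0,0,0.6,0,0,0],[0,0,0.8,0,0,0],[0,0,0.8,0,0,0],[0,0,0.2,0,0,0],[0,0,0,0,0,0],[0,0,0,0,0,0]]]'
python3 - <<'E'
from h import *
togo([.487,-.3085,.0496],116)
S=ctrl.grab_frame("scene");T=ctrl.grab_frame("top")
def cr(f,x,y,w,h):return cv2.resize(f[y:y+h,x:x+w],None,fx=5,fy=5,interpolation=2)
cv2.imwrite("pics/g3.png",np.hstack([cr(S,190,130,75,75),cr(T,380,190,75,75)])[...,::-1])
print(proj("scene",[[.487,-.3085,.025]]))
E
```

```text
time: 6.75
position: [0.4884, -0.3087, 0.1078]
tcp_rot: [[-0.899, -0.438, 0.002], [-0.438, 0.899, -0.001], [-0.001, -0.002, -1.0]]
wrist_force: [0.6, -0.3, -0.3]
grip_width: 0.0124
grasp_force: 58.9
t 6.75 at [ 0.4884 -0.3087  0.1078] shift [0.0012 0.0009 0.0582] F [ 0.6286 -0.3421 -0.3217] tilt 0.11359428228585071
yang 116.00208245427613 rz 0.0020824542761346265
[[225.7344 174.6579]]
```

View pics/g3.png

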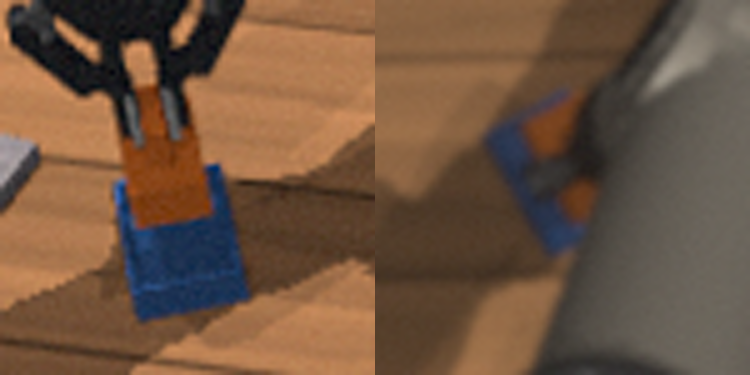

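Run:
```python
from h import *
s=lambda L:[(190+x/5-.4,130+y/5-.4) for x,y in L]
P=plane("scene",s([(117,183),(218,165),(246,268),(137,290)]),.025);print("tray",P.mean(0),np.linalg.norm(np.roll(P,-1,0)-P,axis=1))
E=plane("scene",s([(135,228),(213,215)]),.0642);e=E[1]-E[0];print(np.linalg.norm(e),np.degrees(np.arctan2(e[1],e[0])))
u=np.array([np.cos(np.radians(26)),np.sin(np.radians(26)),0]);v=np.array([-u[1],u[0],0])
c=E.mean(0)-.039*u;print("cap",c);d=P.mean(0)-c;print("along cap x,y",d@u,d@v)
```

```text
tray [ 0.4871 -0.3092  0.025 ] [0.0611 0.0953 0.0633 0.0966]
0.04424823779163966 113.85667839005215
cap [ 0.4885 -0.3098  0.0642]
along cap x,y -0.0009917183079075826 0.0010768260042430735
```

Within 1 mm of the tray's centre; lower it and let go.

To row units: 0.006 m is 0.12, 0.001 m is 0.02.

```bash
python3 drive.py '[[[0.02,0.02,0.28,0,0,0],[0,0,0.28,0,0,0],[0,0,0.2,0,0,0],[0,0,0.16,0,0,0],[0,0,0.12,0,0,0],[0,0,0.08,0,0,0],[0,0,0.04,0,0,0],[0,0,0,0,0,0]]]'; python3 -c "
from h import *;togo([.487,-.3085,.0486],116)"
```

```text
time: 7.65
position: [0.4861, -0.308, 0.0487]
tcp_rot: [[-0.899, -0.438, 0.0], [-0.438, 0.899, 0.0], [-0.0, 0.0, -1.0]]
wrist_force: [-0.3, 0.4, 3.1]
grip_width: 0.0128
grasp_force: 59.5
t 7.65 at [ 0.4861 -0.308   0.0487] shift [-0.0006 -0.0009  0.0001] F [-0.291   0.4278  3.0645] tilt 0.011169065356893385
yang 116.00046129033001 rz 0.0004612903300085236
```

```bash
python3 drive.py '[[[0,0,0,0,0,0],[0,0,0,0,0,0],[0,0,0,0,0,0],[0,0,0,0,0,0],[0,0,0,0,0,0],[0,0,0,0,0,0],[0,0,0,0,0,0],[0,0,-0.2,0,0,0],[0,0,-0.4,0,0,0],[0,0,-0.6,0,0,0],[0,0,-0.8,0,0,0],[0,0,-0.8,0,0,0],[0,0,-0.8,0,0,0],[0,0,-0.4,0,0,0],[0,0,0,0,0,0]]]' 0.085; python3 drive.py '[[[0,0,0,0,0,1.2],[0,0,0,0,0,1.2],[0,0,0,0,0,1],[0,0,0,0,0,0]]]'; python3 -c "
from h import *;togo([.456,.304,.245],99)"
```

```text
time: 9.15
position: [0.4876, -0.309, 0.2527]
tcp_rot: [[-0.899, -0.438, 0.007], [-0.438, 0.899, -0.003], [-0.005, -0.006, -1.0]]
wrist_force: [0.8, 0.3, -0.3]
grip_width: 0.0851
grasp_force: 0.0
time: 9.55
position: [0.4855, -0.3075, 0.2476]
tcp_rot: [[-0.988, -0.156, -0.001], [-0.156, 0.988, 0.001], [0.001, 0.001, -1.0]]
wrist_force: [-0.1, -0.3, -1.0]
grip_width: 0.085
grasp_force: 0.0
t 9.55 at [ 0.4855 -0.3075  0.2476] shift [-0.0662  0.6086  0.003 ] F [-0.0892 -0.3348 -0.9983] tilt 0.08420605277236995
yang 98.9738646691583 rz -0.02613533084169717
```

Run:
```python
from h import *
S=ctrl.grab_frame("scene");T=ctrl.grab_frame("top")
cv2.imwrite("pics/s4.png",S[...,::-1]);cv2.imwrite("pics/t4.png",T[...,::-1])
def cr(f,x,y,w,h,k):return cv2.resize(f[y:y+h,x:x+w],None,fx=k,fy=k,interpolation=2)
a=np.hstack([cr(S,310,170,50,40,8),cr(T,292,170,50,40,8)])
b=np.hstack([cr(S,425,150,32,33,8),cr(T,222,217,32,33,8),cr(S,205,150,36,33,8)])
cv2.imwrite("pics/c4.png",np.vstack([a,b])[...,::-1]); print(a.shape,b.shape)
```

```text
(320, 800, 3) (264, 800, 3)
```

View pics/c4.png

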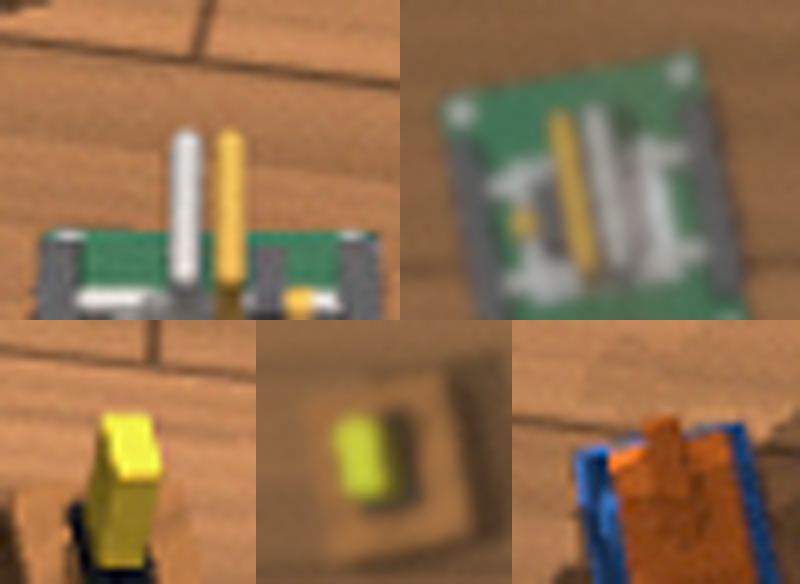

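Run:
```python
from h import *
s=lambda L,x0,y0,u,v:[(u+(x-x0+.5)/8-.5,v+(y-y0+.5)/8-.5) for x,y in L]
for n,L in(("scene",s([(208.5,133),(207,284)],0,0,310,170)),("top",s([(578,106),(607,274)],400,0,292,170))):
  P=plane(n,L,.105);e=P[0]-P[1];print("slit",n,P.mean(0),np.linalg.norm(e),np.degrees(np.arctan2(e[1],e[0])))
a=s([(105,413),(150,413),(160,475),(112,480)],0,320,425,150);b=s([(333,418),(375,413),(392,490),(345,500)],256,320,222,217)
for n,L in(("scene",a),("top",b)):
  P=plane(n,L,.13);e=np.roll(P,-1,0)-P;print("han",n,P.mean(0),np.linalg.norm(e,axis=1),np.degrees(np.arctan2(e[:,1],e[:,0]))%180)
print(tri([np.mean(a,0)],[np.mean(b,0)]))
```

```text
slit scene [0.5943 0.0425 0.105 ] 0.0685354965439359 -170.5063476392113
slit top [0.5882 0.041  0.105 ] 0.07282007713319659 8.611975654819087
han scene [0.4599 0.3049 0.13  ] [0.015  0.0309 0.0162 0.0334] [ 99.3703   6.9625 108.0921   5.2971]
han top [0.457  0.3046 0.13  ] [0.0171 0.0322 0.0192 0.0338] [ 95.5178  13.2006 100.7691   9.2758]
(array([0.4572, 0.3052, 0.1275]), np.float64(1.736728570266965e-05))
```

Cap is in the tray. Slit (0.591, 0.0417) yaw ≈ 8.8°, handle (0.458, 0.305) yaw ≈ 9°. Moving over the gauge.

```bash
python3 drive.py '[[[-0.04,0.4,0,0,0,0],[-0.08,0.8,0,0,0,0],[-0.096,0.88,0,0,0,0],[-0.096,0.88,0,0,0,0],[-0.096,0.88,0,0,0,0],[-0.096,0.88,0,0,0,0],[-0.096,0.88,0,0,0,0],[-0.096,0.88,0,0,0,0],[-0.096,0.88,0,0,0,0],[-0.096,0.88,0,0,0,0],[-0.096,0.88,0,0,0,0],[-0.096,0.88,0,0,0,0],[-0.096,0.88,0,0,0,0],[-0.096,0.88,0,0,0,0],[-0.06,0.8,0,0,0,0],[-0.04,0.4,0,0,0,0],[0,0,0,0,0,0],[0,0,0,0,0,0]]]'; python3 -c "
from h import *;togo([.4582,.3048,.105],99)"
```

```text
time: 11.45
position: [0.4522, 0.3424, 0.2479]
tcp_rot: [[-0.987, -0.158, -0.001], [-0.158, 0.987, -0.001], [0.001, -0.001, -1.0]]
wrist_force: [0.1, -0.7, 0.5]
grip_width: 0.085
grasp_force: 0.0
t 11.45 at [0.4522 0.3424 0.2479] shift [-0.0001 -0.038   0.1429] F [ 0.1139 -0.672   0.4918] tilt 0.06295770129182016
yang 99.1039117366466 rz 0.10391173664659448
```

I overshot by 38 mm (my row total); coming back and lowering.

```bash
python3 drive.py '[[[0,-0.26,0.2,0,0,0],[0,-0.3,0.4,0,0,0],[0,-0.2,0.4,0,0,0],[0,0,0.4,0,0,0],[0,0,0.2,0,0,0],[0,0,0,0,0,0],[0,0,0,0,0,0]]]'
python3 - <<'E'
from h import *
togo([.4582,.3048,.105],99)
S=ctrl.grab_frame("scene")
cv2.imwrite("pics/c5.png",cv2.resize(S[110:210,390:490],None,fx=5,fy=5,interpolation=2)[...,::-1])
E
```

```text
time: 12.15
position: [0.4586, 0.3049, 0.1687]
tcp_rot: [[-0.988, -0.156, 0.0], [-0.156, 0.988, 0.0], [-0.0, 0.0, -1.0]]
wrist_force: [0.4, 0.2, 0.1]
grip_width: 0.0851
grasp_force: 0.0
t 12.15 at [0.4586 0.3049 0.1687] shift [ 0.0005 -0.      0.0637] F [0.3636 0.2191 0.0518] tilt 0.022659469584734384
yang 98.98240544349692 rz -0.01759455650308439
```

View pics/c5.png

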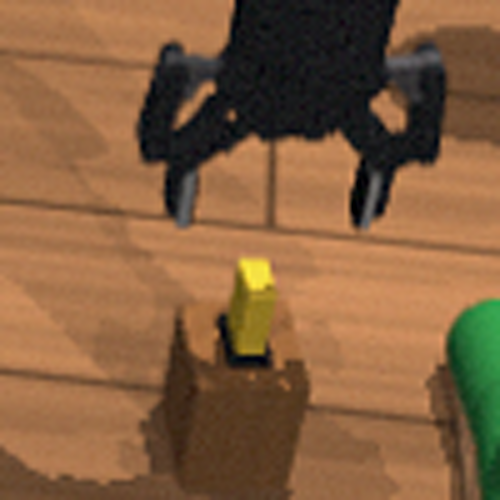

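The fingers straddle the yellow handle (fingers at x≈183/365, handle top ≈255); let me check the leaning perspective numerically.

Run:
```python
from h import *
p=np.array([.4586,.3049]);v=np.array([-.156,.988])
f=lambda P:(proj("scene",P)-[390,110]+.5)*5-.5
for z in(.16,.17,.18):print(z,f([[*(p-s*v*.0425),z] for s in(1,0,-1)]).tolist())
print(f([[*p,.13]]), f([[.4582,.3048,.086]]))
```

```text
0.16 [[184.4969277973335, 233.37886901827443], [266.3177596949505, 233.71437391153347], [348.4924170820768, 234.0326755193264]]
0.17 [[187.09954732363013, 218.86074973809298], [269.4100569980908, 219.1714108167069], [352.0794191136396, 219.4632455014813]]
0.18 [[189.73456234574752, 204.16973106594807], [272.5409155315226, 204.4548441535768], [355.711254648984, 204.7194530292877]]
[[257.265  276.3331]] [[244.3956 335.7184]]
```

To row units: 0.015 m is 0.3, 0.012 m is 0.24.

```bash
python3 drive.py '[[[0,0,0.2,0,0,0],[0,0,0.3,0,0,0],[0,0,0.3,0,0,0],[0,0,0.24,0,0,0],[0,0,0.16,0,0,0],[0,0,0.08,0,0,0],[0,0,0,0,0,0]]]'; python3 drive.py '[[[0,0,0,0,0,0],[0,0,0,0,0,0],[0,0,0,0,0,0],[0,0,0,0,0,0],[0,0,0,0,0,0],[0,0,0,0,0,0],[0,0,0,0,0,0],[0,0,0,0,0,0],[0,0,0,0,0,0]]]' 0; python3 -c "
from h import *;togo([.4582,.3048,.105],99)"
```

```text
time: 12.9
position: [0.4581, 0.3053, 0.1039]
tcp_rot: [[-0.988, -0.157, -0.0], [-0.157, 0.988, -0.0], [0.001, -0.0, -1.0]]
wrist_force: [-0.0, -0.1, 0.8]
grip_width: 0.0848
grasp_force: 0.0
time: 13.8
position: [0.4584, 0.3055, 0.1046]
tcp_rot: [[-0.988, -0.157, 0.0], [-0.157, 0.988, 0.0], [-0.0, 0.0, -1.0]]
wrist_force: [-0.9, -0.3, 5.1]
grip_width: 0.0154
grasp_force: 59.0
t 13.8 at [0.4584 0.3055 0.1046] shift [ 0.0003 -0.0007 -0.0004] F [-0.8655 -0.279   5.147 ] tilt 0.02766449479849447
yang 99.01312061505845 rz 0.013120615058454632
```

```bash
python3 drive.py '[[[0,0,-0.1,0,0,0],[0,0,-0.2,0,0,0],[0,0,-0.3,0,0,0],[0,0,-0.4,0,0,0],[0,0,-0.4,0,0,0],[0,0,-0.4,0,0,0],[0,0,-0.4,0,0,0],[0,0,-0.4,0,0,0],[0,0,-0.2,0,0,0],[0,0,0,0,0,0],[0,0,0,0,0,0]]]'; python3 -c "
from h import *;togo([.591,.0417,.24],98.8)"
```

```text
time: 14.9
position: [0.4579, 0.3051, 0.2437]
tcp_rot: [[-0.988, -0.157, -0.001], [-0.157, 0.988, -0.0], [0.001, -0.0, -1.0]]
wrist_force: [-1.2, -0.2, -1.4]
grip_width: 0.0153
grasp_force: 58.4
t 14.9 at [0.4579 0.3051 0.2437] shift [-0.0902 -0.281   0.0038] F [-1.1726 -0.1885 -1.4252] tilt 0.043315046391769675
yang 99.01613189354956 rz 0.21613189354955864
```

```bash
python3 drive.py '[[[-0.1,-0.3,0,0,0,-0.04],[-0.2,-0.62,0,0,0,0],[-0.25,-0.78,0,0,0,0],[-0.25,-0.78,0,0,0,0],[-0.25,-0.78,0,0,0,0],[-0.25,-0.78,0,0,0,0],[-0.25,-0.78,0,0,0,0],[-0.17,-0.54,0,0,0,0],[-0.08,-0.26,0,0,0,0],[0,0,0.3,0,0,0],[0,0,0.2,0,0,0],[0,0,0,0,0,0],[0,0,0,0,0,0]]]'
python3 - <<'E'
from h import *
togo([.591,.0417,.2046],98.8)
S=ctrl.grab_frame("scene");cv2.imwrite("pics/s6.png",S[...,::-1])
cv2.imwrite("pics/c6.png",cv2.resize(S[135:215,295:375],None,fx=7,fy=7,interpolation=2)[...,::-1])
E
```

```text
time: 16.2
position: [0.5915, 0.0436, 0.2189]
tcp_rot: [[-0.987, -0.162, -0.001], [-0.162, 0.987, 0.0], [0.001, 0.0, -1.0]]
wrist_force: [-0.1, -0.1, -1.6]
grip_width: 0.0154
grasp_force: 58.5
t 16.2 at [0.5915 0.0436 0.2189] shift [ 0.0008 -0.0018  0.0143] F [-0.1137 -0.1093 -1.6282] tilt 0.07386761235686089
yang 99.31550107340527 rz 0.5155010734052752
```

View pics/c6.png

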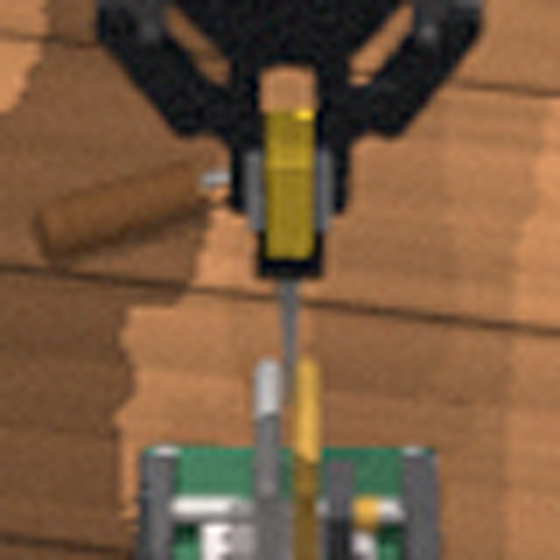

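The tip (290,385) stands over the slit, about 1 mm toward the brass side of centre (≈287). I'll shift 1.5 mm and lower gently.

To row units: 0.004 m is 0.08, 0.003 m is 0.06, 0.3 degrees is 0.06.

```bash
python3 drive.py '[[[0.02,-0.03,0,0,0,0.06],[0,0,0.08,0,0,0],[0,0,0.08,0,0,0],[0,0,0.08,0,0,0],[0,0,0.06,0,0,0],[0,0,0.06,0,0,0],[0,0,0.06,0,0,0],[0,0,0.06,0,0,0],[0,0,0.06,0,0,0],[0,0,0,0,0,0],[0,0,0,0,0,0]]]'
python3 - <<'E'
from h import *
import time
togo([.591,.0417,.1896],98.8)
S=ctrl.grab_frame("scene");cv2.imwrite("pics/c7.png",cv2.resize(S[135:215,295:375],None,fx=7,fy=7,interpolation=2)[...,::-1])
togo([.591,.0417,.1896],98.8)
E
```

```text
time: 17.35
position: [0.5913, 0.0408, 0.1923]
tcp_rot: [[-0.988, -0.155, -0.0], [-0.155, 0.988, 0.0], [0.0, 0.0, -1.0]]
wrist_force: [0.7, 0.3, -2.2]
grip_width: 0.0158
grasp_force: 58.5
t 17.35 at [0.5913 0.0408 0.1923] shift [0.0001 0.001  0.0027] F [ 0.7461  0.253  -2.1789] tilt 0.004263634977886345
yang 98.91448323409213 rz 0.11448323409213401
t 17.4 at [0.5914 0.0408 0.1924] shift [0.0002 0.001  0.0028] F [-0.2268  1.0486 -0.6073] tilt 0.009414227716234501
yang 98.91417213984037 rz 0.11417213984037744
```

View pics/c7.png

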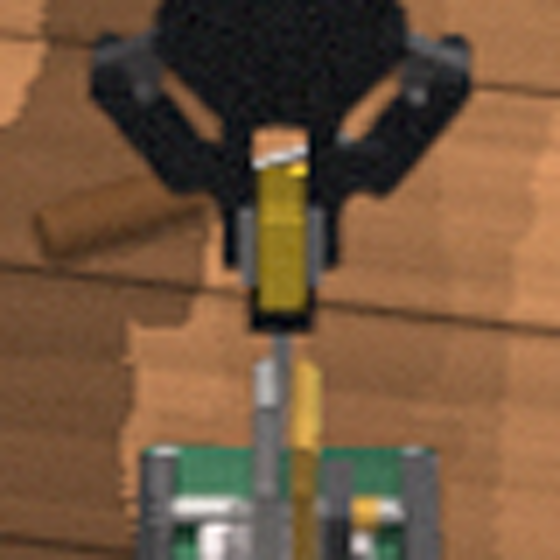

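The blade has entered the slit, about 1 mm toward the steel plate. I'll recentre by 1 mm and continue with averaged force.

```bash
cat >> h.py <<'E'
def force(k=10):
    L=[];Z=[]
    for _ in range(k):
        ctrl.grab_frame("top");o=ctrl.get_obs();L.append(o["wrist_force"]);Z.append(o["position"])
    L=np.array(L);print("t",o["time"],"F",L.mean(0),"sd",L.std(0),"pos",np.mean(Z,0),"tip depth mm",1e3*(.105+.0946-np.mean(Z,0)[2]),"grip",o["grasp_force"])
E
python3 drive.py '[[[0,0.02,0,0,0,0],[0,0,0.04,0,0,0],[0,0,0.04,0,0,0],[0,0,0.04,0,0,0],[0,0,0.04,0,0,0],[0,0,0,0,0,0]]]' >/dev/null; python3 -c "
from h import *;force()"
```

```text
t 18.5 F [-0.0085  0.1162 -1.2281] sd [0.3747 0.6004 0.4425] pos [0.5912 0.0417 0.1843] tip depth mm 15.282368863894419 grip 58.48525285720825
```

```bash
python3 drive.py '[[[0,0,0.04,0,0,0],[0,0,0.04,0,0,0],[0,0,0.02,0,0,0],[0,0,0,0,0,0]]]' >/dev/null; python3 -c "
from h import *;force()"
```

```text
t 19.4 F [-0.0397 -0.0062 -0.8766] sd [0.5044 0.4206 0.332 ] pos [0.5912 0.0417 0.1793] tip depth mm 20.289915765869804 grip 58.48571062088013
```

```bash
python3 drive.py '[[[0,0,0.02,0,0,0],[0,0,0.02,0,0,0],[0,0,0.02,0,0,0],[0,0,0,0,0,0]]]' >/dev/null; python3 -c "
from h import *;force()"
```

```text
t 20.3 F [ 0.1617 -0.3314 -1.1491] sd [0.5552 0.6554 0.3804] pos [0.5911 0.0417 0.1763] tip depth mm 23.31112738575103 grip 58.48589837551117
```

To row units: 0.001 m is 0.02.

```bash
python3 drive.py '[[[0,0,0.02,0,0,0],[0,0,0.02,0,0,0],[0,0,0.02,0,0,0],[0,0,0,0,0,0]]]' >/dev/null; python3 -c "
from h import *;force()"
```

```text
t 21.2 F [ 0.1576 -0.0307 -0.964 ] sd [0.4664 0.3548 0.382 ] pos [0.5911 0.0417 0.1733] tip depth mm 26.316285347330602 grip 58.48693370819092
```

```bash
python3 drive.py '[[[0,0,0.02,0,0,0],[0,0,0.02,0,0,0],[0,0,0.02,0,0,0],[0,0,0,0,0,0]]]' >/dev/null; python3 -c "
from h import *;force()"
```

```text
t 22.1 F [ 0.6324  0.0948 -1.4675] sd [0.5492 0.5405 0.4589] pos [0.5912 0.0418 0.1703] tip depth mm 29.331656711846733 grip 58.50047707557678
```

To row units: 0.001 m is 0.02.

```bash
python3 drive.py '[[[0,0,0.02,0,0,0],[0,0,0.02,0,0,0],[0,0,0,0,0,0]]]' >/dev/null; python3 -c "
from h import *;force()"
```

```text
t 22.9 F [0.0997 0.2936 2.2049] sd [0.598  0.4199 0.4834] pos [0.5913 0.0418 0.1685] tip depth mm 31.14495186911753 grip 58.775755763053894
```

Rubbing has begun (push ≈ 3.4 N over the −1.2 N baseline). Target about +4.8.

To row units: 0.001 m is 0.02.

```bash
python3 drive.py '[[[0,0,0.02,0,0,0],[0,0,0,0,0,0]]]' >/dev/null; python3 -c "
from h import *;force(12)"
```

```text
t 23.7 F [0.949  0.0004 2.1424] sd [0.4681 0.5056 0.553 ] pos [0.5912 0.0418 0.1673] tip depth mm 32.32173902500743 grip 58.85803699493408
```

The rows are not in the units I measure in: shifts go in shares of 50 mm and turns go in units of 5 degrees. I convert before sending: 0.001 m is 0.02.

```bash
python3 drive.py '[[[0,0,0.02,0,0,0],[0,0,0,0,0,0]]]' >/dev/null; python3 -c "
from h import *;force(12)"
```

```text
t 24.5 F [0.8376 0.4454 2.8968] sd [0.5234 0.3264 0.4177] pos [0.5911 0.0417 0.1663] tip depth mm 33.30408522064779 grip 58.96077275276184
```

To row units: 0.001 m is 0.02.

```bash
python3 drive.py '[[[0,0,0.02,0,0,0],[0,0,0.02,0,0,0],[0,0,0,0,0,0]]]' >/dev/null; python3 -c "
from h import *;force(14)"
```

```text
t 25.5 F [0.5802 0.2894 4.1407] sd [0.5301 0.4291 0.5315] pos [0.5911 0.0417 0.1643] tip depth mm 35.3092674908666 grip 59.16006088256836
```

Push ≈ 5.3 N, about 5 mm past first rub: an estimated 6 N on the brass plate, mid-band. I'll check the cap hasn't moved, then hand in.

Run:
```python
from h import *
A=cv2.imread("pics/s4.png")[...,::-1].copy();B=ctrl.grab_frame("scene")
for f in(A,B):
  m=mask(f,(3,190,60),(16,255,255),(205,150,250,205));print((m>0).sum(),np.argwhere(m).mean(0))
force(8)
print(ctrl.close_job())
```

```text
285 [174.0281 225.6596]
296 [173.8446 225.723 ]
t 25.95 F [0.7717 0.0289 3.9954] sd [0.4581 0.6926 0.2896] pos [0.5911 0.0417 0.1643] tip depth mm 35.308723249074276 grip 59.16022181510925
the job is handed in; nothing more can be done
None
```

I handed the job in at about 26 s, but it returned no verdict: the cap is upright and let go in the tray, and the gauge is held still about 35 mm down the slit, pushing about 5 N (an estimated 6 N on the brass plate).

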